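# Work the seized honing steel out of the knife block

## Robot

A 6-joint arm with a two-finger parallel gripper is mounted at the origin on a cart in front of the work surface, level with it; the furniture and walls round the work are solid. World frame = base frame: x ahead of the robot, y to its left, z up, the work surface at z = 0. Lengths are in m, angles in rad, forces in N, time in s.
With the tool pointing down it reaches from about 0.25 to 0.775 m from the base axis. Payload 8.9 kg.
Tool frame: the origin (TCP) lies on the front face of the gripper's body, between the roots of the fingers; the fingertips stand 73 mm ahead of it and the grasp point (between the pads) lies 54 mm ahead of it; z points along the fingers, y is the line along which they close (so a half turn about z gives the same grasp; the last joint's range is limited). The gripper opens to 85 mm and grips with 20 to 120 N. Pads are 22 mm wide; open, the fingers measure 114 mm over their backs; the gripper's body (76 mm by 85 mm) begins 54 mm behind the grasp point. The pads swing forward as they close: fully open they stand 13 mm farther back than shut.
Start: joints at [1.156, 0.291, -0.153, 1.127, 0, 1.431], TCP at [0.143, 0.505, 0.304] pointing down, gripper open.
Joint ranges: [-2.52, 2.52], [-0.91, 1.74], [-1.3, 1.37], [-1.96, 2.02], [-1.52, 1.47], [-3.14, 3.14]. Speed limits (rad/s): [2.22, 2.22, 2.79, 3.14, 3.14, 3.14].

## Interface

Orientations are given as a rotation vector (axis times angle).
In Python, from rig import state, vision, order gives the robot as it stands.
- The arm moves only by the tool step_arm, never from a script. Its argument "commands" is a list of rows, each a list of 4 numbers: the shift along the tool's x, y, z as a fraction of full scale, then the turn about the tool's z as a fraction of full scale. In form: [[tx, ty, tz, yaw], ...]. A call has exactly 5 rows; each row shifts and turns the commanded pose from where the row before left it, along the tool's axes as they then stand; what a row does not reach is not made up. Full scale, the value 1, is 0.03 m for a shift and 0.1 rad for a turn. A row lasts 1/12 s, in which the tool goes at most 41.7 mm and 7.16 degrees, less where a joint would pass 70% of its speed; a pose out of reach is approached as far as the arm can. A call with a number of a shift or a turn outside -1 to 1 is refused whole. A call with a gripper value outside its range is refused whole. "claw" is the closure, from -1 (fully open) to 1 (shut), set as the call begins (left out, the last holds). The fingers move at their own pace and stop on an object; "squeeze" is the grip in N (left out, the last holds). Time passes only in rows, so rows that do not move let the fingers close, or fill a call up. It gives the time, the measured TCP pose, the force, the opening and the grip force at its end, in the units of the state.
- state(): the state, without advancing time (a new reading comes with each control period).
- vision.snapshot(name): name is "side" or "top" or "wrist"; returns a dict with "image" (480x640x3 uint8, blue, green, red), "range_z" (480x640 float32, m along the optical axis (not along the pixel's ray), 0 where there is no reading), "intrinsics" (3x3 intrinsics, pixels), "pose" (4x4, takes a point from camera to world coordinates). Camera axes: x right, y up, looking along -z (the intrinsics and any distortion apply to the point x, -y, -z); pixel columns grow to the right and rows downward; lengths in m; the calibration is good to about 2 mm. A picture is of the moment at which its call begins.
- order.hand_in(): hands the job in; it is judged then, once.
The state is a dict: "time": time; "q": joint angles; "qd": joint speeds; "effort": joint torques, N m; "position": TCP position; "eef_rot": TCP orientation; "force": force on the tool from outside, world axes, zero at the start; "ft_torque": the same for the moment, N m; "grip_width": finger opening in m; "finger_force": force on a finger pad.
Only numpy, scipy, OpenCV 4.12 (cv2) and the standard library are available. Lean on these libraries where they do the work, as an engineer would, in place of code of your own. Each camera call takes 0.05 s, during which the arm holds its last target. There are 200 camera calls.

## Task

The honing steel has seized in the knife block: work it free by twisting its handle back and forth while pulling gently upward, without lifting the block off the worktop. Then stand it tip down in the stoneware jug, lowering it almost to the bottom of the jug before you let go, with the jug left standing where it is, and leave the other things alone.

Things in the scene. Friction and masses are not known exactly. Their poses are not given: they have to be found in the camera images.
- steel: Honing steel, 205 mm long, 0.22 kg, upright in the knife block's bore. Origin at the centre of the rod's tip (lower end), z along the rod to the handle. From the tip: round rod, 14 mm in diameter, to 108 mm; steel guard disc, 28 mm wide, to 113 mm; black flat-sided handle to 205 mm, 24 mm thick along the steel's x, 34 mm wide along its y. At the start the guard is 11 to 19 mm above the block
- steel_grip (a point): Middle of the handle, on the axis, 165 mm above the tip; grip across the 24 mm. Dry friction of 40 to 60 N seizes the rod: a straight pull lifts the block. Friction acts against the way the rod's surface slides, so while the rod turns (0.2 to 0.5 N m, either way, no stops) 1 to 3 mm of rise per radian takes only some 10 to 20 N; once turning stops it is stuck again
- steel_tip (a point): The tip of the rod, on the axis. The seizing friction sits low in the bore: it halves as the tip rises past 22 mm above the block's underside and ends as it passes 30 mm; from there the rod slides freely upward
- block_mouth (a point): Centre of the bore's mouth in the top of the knife block (wooden block with a dark band, 120 x 100 mm, 105 mm high, steel collar round the bore, four empty knife slots), 105 mm above the block's underside. The bore is upright, 19 mm wide and goes right through
- block (a joint): How far the knife block has been lifted off the worktop, in m: 0 standing. The block weighs 2.6 kg (about 25 N) and stands on non-slip feet: it does not slide or turn, but an upward pull above its weight raises it
- tool_jug: Open empty stoneware jug, 116 x 150 mm, 126 mm high, 0.62 kg, loose, with a handle on its y+ side. Origin under the middle of its outline at the foot; the middle of the opening is 17 mm from it towards -y
- jug_mouth (a point): Centre of the jug's opening at rim height, 126 mm above the worktop; the opening is about 70 mm wide inside
- jug_floor (a point): Centre of the jug's inner floor, 9 mm above the worktop
- spice_jar: Spice jar with black cap, 41 mm in diameter, 105 mm high, a bystander; origin at the centre of its foot
- food_tin: Red food tin, 75 mm in diameter, 58 mm high, a bystander; origin at the centre of its foot
- white_mug: White mug, 82 x 112 mm, 94 mm high, a bystander; origin under its middle
Not all that is in view belongs to the job. There is more than one size of the steel; the one meant has the size given above.

How it is judged:
By the outcome, as a careful person would: the job done as asked, in the order asked, and still so for the second after the job is handed in, with the robot touching nothing.
It also fails if it takes over 70 s, if anything falls off the work surface, if the arm or the gripper's body presses on something with over 40 N, if the wrist force passes 120 N, or if a joint passes its speed limit or range.

## Working session

There is one attempt and no reset: what is moved stays moved. The work goes in short steps, Python scripts to look and compute and a tool call to move; the robot and the scene stay as the last step left them, time stands still between calls to the robot, and variables do not carry over. Pictures are saved under pics/ and viewed, at most 10 in all, crops included, and the job is handed in when it is done.

Besides the shell and the picture viewer there is one more tool, called after ">>>" by a JSON object that holds its "fn" and its "kwargs", one argument or row to a line. step_arm: Moves the arm, as the interface text tells. Its arguments: {"type":"object","properties":{"commands":{"type":"array"},"claw":{"type":"number"},"squeeze":{"type":"number"}},"required":["commands"]}

```bash
mkdir -p pics; cat > h.py <<'E'
import numpy as np, cv2, pickle
from rig import state, vision, order
def snap(n,save=None):
    s=vision.snapshot(n); pickle.dump(s,open(f'/tmp/{n}.pkl','wb'))
    if save: cv2.imwrite(f'pics/{save}.png',s['image'])
    return s
def load(n): return pickle.load(open(f'/tmp/{n}.pkl','rb'))
def pts(s):
    K=s['intrinsics'];z=s['range_z'];v,u=np.mgrid[:480,:640]
    P=np.stack([(u-K[0,2])/K[0,0]*z,-(v-K[1,2])/K[1,1]*z,-z],-1)
    W=P@s['pose'][:3,:3].T+s['pose'][:3,3]; W[z==0]=np.nan
    return W
E
python3 - <<'E'
from h import *
np.set_printoptions(precision=4,suppress=True)
a=snap('side');b=snap('top')
cv2.imwrite('pics/st.png',cv2.resize(np.hstack([a['image'],b['image']]),(800,300)))
cv2.imwrite('pics/top.png',b['image']);cv2.imwrite('pics/side.png',a['image'])
for s in(a,b):print(s['pose'],s['intrinsics'])
print(state())
E
```

```text
[[ 0.8279  0.3    -0.4739  0.105 ]
 [-0.5608  0.4573 -0.6902 -0.6535]
 [ 0.0097  0.8372  0.5468  0.6708]
 [ 0.      0.      0.      1.    ]] [[555.4081   0.     314.9003]
 [  0.     555.4081 245.082 ]
 [  0.       0.       1.    ]]
[[-0.0326  0.9726 -0.2301  0.3933]
 [-0.9995 -0.0308  0.0114  0.0291]
 [ 0.004   0.2303  0.9731  0.9672]
 [ 0.      0.      0.      1.    ]] [[460.3164   0.     320.2738]
 [  0.     460.3164 236.7151]
 [  0.       0.       1.    ]]
{'time': 0.1, 'q': array([ 1.1557,  0.2912, -0.154 ,  1.1267,  0.    ,  1.4315]), 'qd': array([ 0.0008, -0.0012,  0.0019, -0.0013,  0.0002,  0.0027]), 'effort': array([  0.001 , -53.7976,  33.192 ,   0.0093,  -0.0002,  -0.    ]), 'position': array([0.1428, 0.5049, 0.3034]), 'eef_rot': array([-0.4318, -3.1114,  0.0017]), 'force': array([-0.2916,  0.5491,  0.3384]), 'ft_torque': array([-0.0035,  0.0442,  0.0085]), 'finger_force': 0.0, 'grip_width': 0.08531746760135753}
```

View pics/top.png

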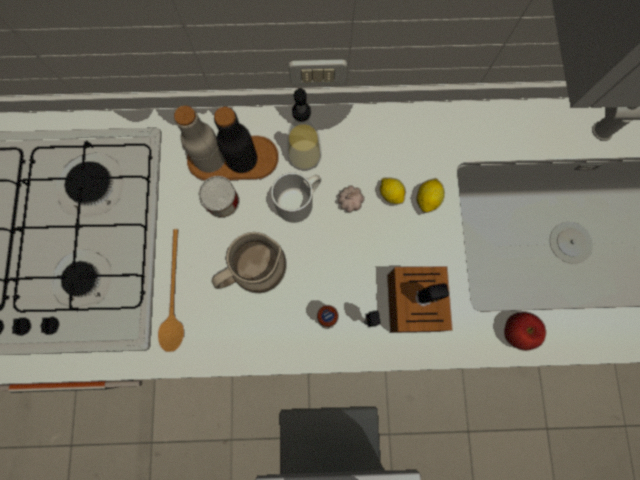

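View pics/side.png

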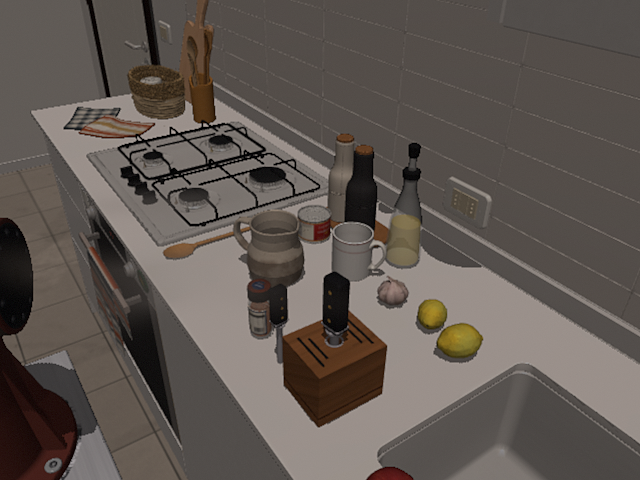

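The top view shows the block at px (420,298) with the steel's handle at (433,293). The jug is at (255,262), with its handle toward the lower left (world y+). The spice jar is at (327,316) and the smaller decoy steel at (373,318). Next I'll measure from the depth.

```bash
python3 - <<'E'
from h import *
np.set_printoptions(precision=4,suppress=True)
S=load('side');T=load('top')
A=pts(T);B=pts(S)
def reg(W,u0,u1,v0,v1): return W[v0:v1,u0:u1].reshape(-1,3)
def rect(P,n):
    r=cv2.minAreaRect(P[:,:2].astype(np.float32)*1000); print(n,len(P),r,'zmed',np.median(P[:,2]),P[:,2].max(), 'mean',P.mean(0))
p=reg(A,385,470,255,340)
rect(p[(p[:,2]>.095)&(p[:,2]<.112)],'blocktop T')
h=p[p[:,2]>.13];rect(h,'steel T');rect(p[p[:,2]>.2],'handletop T')
q=reg(B,270,400,265,420)
ok=(np.abs(q[:,:2]-np.median(h[:,:2],0))<.05).all(1);q=q[ok]
rect(q[(q[:,2]>.095)&(q[:,2]<.112)],'blocktop S')
for a,b in((.125,.134),(.14,.16),(.16,.18),(.18,.2),(.2,.23)):
    m=q[(q[:,2]>a)&(q[:,2]<b)]
    if len(m)>3:rect(m,('S',a,b))
    m=p[(p[:,2]>a)&(p[:,2]<b)]
    if len(m)>3:rect(m,('T',a,b))
j=reg(A,205,295,225,300);rect(j[(j[:,2]>.117)],'jug rim T');rect(j[j[:,2]>.04],'jug all')
r=j[j[:,2]>.117];print('jugtop z pct',np.percentile(r[:,2],[5,50,95]))
f=j[(j[:,2]<.03)];
j2=reg(B,230,310,200,290);rect(j2[(j2[:,2]>.117)],'jug rim S')
for n,(u,v) in dict(jar=(327,316),steel2=(373,318),mug=(290,195),tin=(216,193),jugfloor=(258,258)).items(): print(n,A[v,u])
# enlarged crops
c1=cv2.resize(T['image'][255:345,370:470],(400,360),interpolation=2);c2=cv2.resize(S['image'][260:420,270:400],(325,400),interpolation=2)[:360]
c3=cv2.resize(T['image'][220:310,205:295],(360,360),interpolation=2)
o=np.hstack([c1,c2,c3]);print(o.shape);cv2.imwrite('pics/crop.png',cv2.resize(o,(800,int(360*800/o.shape[1]))))
E
```

```text
blocktop T 3012 ((474.48785400390625, -169.00416564941406), (101.35517883300781, 120.4579086303711), 89.16280364990234) zmed 0.10492364162605866 0.11082479882946217 mean [ 0.4718 -0.1651  0.1049]
steel T 491 ((473.9128112792969, -168.02029418945312), (24.26268768310547, 33.72230911254883), 8.472658157348633) zmed 0.21869460385016626 0.22453657895567458 mean [ 0.4719 -0.1633  0.2023]
handletop T 337 ((473.9811096191406, -168.08056640625), (24.177732467651367, 33.4963493347168), 8.82847785949707) zmed 0.21980152757303073 0.22453657895567458 mean [ 0.4732 -0.1665  0.2184]
blocktop S 2441 ((471.4709167480469, -163.19155883789062), (95.40579223632812, 99.61346435546875), 89.99700164794922) zmed 0.10409863582822476 0.11191481312666951 mean [ 0.4643 -0.1714  0.1041]
('S', 0.125, 0.134) 72 ((466.47760009765625, -175.35711669921875), (15.876910209655762, 32.675811767578125), 42.360557556152344) zmed 0.1286810294262909 0.1338637417721168 mean [ 0.4651 -0.1738  0.1294]
('T', 0.125, 0.134) 7 ((467.35784912109375, -161.42681884765625), (25.930742263793945, 4.595997333526611), 55.2949104309082) zm
[... 1722 characters left out ...]
8), (96.19515228271484, 106.00890350341797), 68.98516082763672) zmed 0.12431581365596767 0.1289348768037638 mean [0.5608 0.1506 0.1236]
jug all 1827 ((543.4443359375, 151.7503204345703), (107.79955291748047, 131.88052368164062), 60.64962387084961) zmed 0.10193882781728525 0.1289348768037638 mean [0.5454 0.1522 0.095 ]
jugtop z pct [0.1174 0.1243 0.1274]
jug rim S 509 ((503.8005676269531, 63.15947723388672), (303.2806396484375, 94.14862823486328), 57.365966796875) zmed 0.1226105136204304 0.15750054218024478 mean [0.5412 0.1172 0.1261]
jar [0.4462 0.0114 0.1039]
steel2 [ 0.4371 -0.0675  0.1546]
mug [0.7164 0.0811 0.0066]
tin [0.7086 0.2318 0.0569]
jugfloor [0.5777 0.151  0.0092]
(360, 1085, 3)
```

View pics/crop.png

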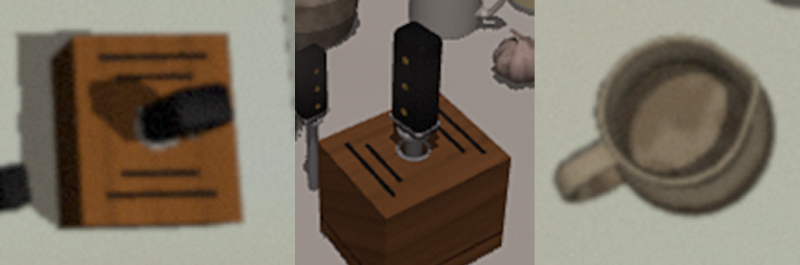

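The crops show that the handle's long side runs nearly along world y and that its axis is at about (0.4735, -0.1685). The grip point is at z≈0.179, so the tip is at about 0.0137. The jug's opening is at crop px x 600–757, y 38–183, with the spout at upper right. I'll start moving now.

>>> {"fn": "step_arm", "kwargs": {
  "commands": [
    [-0.835,-0.93,0,0],
    [-0.835,-0.93,0,0],
    [-0.835,-0.93,0,0],
    [-0.835,-0.93,0,0],
    [-0.835,-0.93,0,0]
  ],
  "claw": -1
}}

```text
time: 0.52
position: [0.2255, 0.3352, 0.3036]
eef_rot: [-0.431, -3.112, 0.001]
force: [1.0, 0.7, 0.4]
grip_width: 0.0855
finger_force: 0.0
```

>>> {"fn": "step_arm", "kwargs": {
  "commands": [
    [-0.835,-0.93,0,0],
    [-0.835,-0.93,0,0],
    [-0.835,-0.93,0,0],
    [-0.835,-0.93,0,0],
    [-0.835,-0.93,0,0]
  ]
}}

```text
time: 0.93
position: [0.3081, 0.1668, 0.3039]
eef_rot: [0.431, 3.112, 0.0]
force: [0.9, -0.3, -0.7]
grip_width: 0.0853
finger_force: 0.0
```

>>> {"fn": "step_arm", "kwargs": {
  "commands": [
    [-0.835,-0.93,0,0],
    [-0.835,-0.93,0,0],
    [-0.835,-0.93,0,0],
    [-0.835,-0.93,0,0],
    [-0.835,-0.93,0,0]
  ]
}}

```text
time: 1.35
position: [0.3908, -0.0018, 0.3039]
eef_rot: [0.432, 3.112, 0.0]
force: [1.1, 0.5, 0.6]
grip_width: 0.0856
finger_force: 0.0
```

>>> {"fn": "step_arm", "kwargs": {
  "commands": [
    [-0.835,-0.93,0,0],
    [-0.835,-0.93,0,0],
    [-0.835,-0.93,0,0],
    [-0.835,-0.93,0,0],
    [-0.835,-0.93,0,0]
  ]
}}

```text
time: 1.77
position: [0.4733, -0.1701, 0.3036]
eef_rot: [-0.432, -3.111, -0.0]
force: [0.7, 0.3, -0.2]
grip_width: 0.0852
finger_force: 0.0
```

>>> {"fn": "step_arm", "kwargs": {
  "commands": [
    [0,0,0,1],
    [0,0,0,1],
    [0,0,0,1],
    [0,0,0,1],
    [0,0,0,1]
  ]
}}

```text
time: 2.18
position: [0.4729, -0.1682, 0.3035]
eef_rot: [-1.196, -2.904, -0.0]
force: [-0.0, -1.0, -0.4]
grip_width: 0.0851
finger_force: 0.0
```

>>> {"fn": "step_arm", "kwargs": {
  "commands": [
    [0,0,0,1],
    [0,0,0,1],
    [0,0,0,1],
    [0,0,0,1],
    [0,0,0,1]
  ]
}}

```text
time: 2.6
position: [0.4729, -0.1681, 0.3036]
eef_rot: [-1.877, -2.519, 0.0]
force: [0.0, 0.2, 0.5]
grip_width: 0.0856
finger_force: 0.0
```

>>> {"fn": "step_arm", "kwargs": {
  "commands": [
    [0,0,0,1],
    [0,0,0,0.4],
    [0,0,0,0],
    [0,0,0,0],
    [0,0,0,0]
  ]
}}

```text
time: 3.02
position: [0.473, -0.1681, 0.3038]
eef_rot: [-2.041, -2.388, 0.0]
force: [-0.6, 1.2, -0.5]
grip_width: 0.0854
finger_force: 0.0
```

```bash
cat >> h.py <<'E'
from scipy.spatial.transform import Rotation as Ro
def tool():
    s=state();R=Ro.from_rotvec(s['eef_rot']).as_matrix();p=s['position']
    print('t',round(s['time'],2),'p',p.round(4),'z',R[:,2].round(3),'yang',np.degrees(np.arctan2(R[1,1],R[0,1])).round(2),'q6',s['q'][5].round(3),'F',s['force'].round(1),'M',s['ft_torque'].round(2),'w',round(s['grip_width'],4),'ff',round(s['finger_force'],1))
    return p,R
def to(t):
    p,R=tool(); print('tool-axis units',(R.T@(np.array(t)-p)/.03).round(2))
E
python3 - <<'E'
from h import *
to([.4735,-.1685,.2327])
T=load('top');A=pts(T)[225:300,205:295].reshape(-1,3)
r=A[(A[:,2]>.12)&(A[:,2]<.13)][:,:2]
from scipy.optimize import least_squares
f=least_squares(lambda x:np.hypot(r[:,0]-x[0],r[:,1]-x[1])-x[2],[.56,.14,.04],loss='soft_l1',f_scale=.002)
print('rim fit',f.x)
d=np.hypot(*(r-f.x[:2]).T);an=np.degrees(np.arctan2(*(r-f.x[:2]).T[::-1]))
for a in range(-180,180,30):
    m=(an>=a)&(an<a+30);print(a,m.sum(),(np.percentile(d[m],[5,50,95])*1000).round(1) if m.any() else '')
fl=A[A[:,2]<.02];K=T['intrinsics']
def uvw(u,v,z):
    d=T['pose'][:3,:3]@np.array([(u-K[0,2])/K[0,0],-(v-K[1,2])/K[1,1],-1]);o=T['pose'][:3,3];return o+d*(z-o[2])/d[2]
print(uvw(253.9,257.5,.126))
E
```

```text
t 3.02 p [ 0.473  -0.1681  0.3038] z [-0.  0. -1.] yang 8.98 q6 0.927 F [-0.6  1.2 -0.5] M [-0.05  0.01 -0.01] w 0.0854 ff 0.0
tool-axis units [-0.01  0.02  2.37]
rim fit [0.55888822 0.14540746 0.04626548]
-180 33 [44.  46.5 47.9]
-150 28 [43.3 45.3 47.1]
-120 33 [42.7 44.9 47.4]
-90 42 [46.7 49.9 52.8]
-60 38 [43.4 46.4 49.7]
-30 37 [43.3 45.1 47.8]
0 41 [43.4 45.4 47.7]
30 41 [44.  46.  48.9]
60 45 [44.9 46.8 49.8]
90 36 [44.9 46.8 49.2]
120 35 [43.8 46.2 48.1]
150 35 [43.9 46.1 48.1]
[0.55642121 0.14371018 0.126     ]
```

The jug mouth fits at (0.5585, 0.145), and the tool is aligned over the handle. I'll descend and grip.

>>> {"fn": "step_arm", "kwargs": {
  "commands": [
    [0,0,0.6,0],
    [0,0,0.6,0],
    [0,0,0.6,0],
    [0,0,0.5,0],
    [0,0,0.07,0]
  ]
}}

```text
time: 3.43
position: [0.4719, -0.1676, 0.2305]
eef_rot: [-2.039, -2.385, 0.001]
force: [0.1, 0.6, 0.0]
grip_width: 0.0856
finger_force: 0.0
```

>>> {"fn": "step_arm", "kwargs": {
  "commands": [
    [0,0,0,0],
    [0,0,0,0],
    [0,0,0,0],
    [0,0,0,0],
    [0,0,0,0]
  ],
  "claw": 1,
  "squeeze": 70
}}

```text
time: 3.85
position: [0.4734, -0.1684, 0.2335]
eef_rot: [2.042, 2.386, 0.001]
force: [0.2, 0.5, 0.2]
grip_width: 0.0258
finger_force: 0.1
```

>>> {"fn": "step_arm", "kwargs": {
  "commands": [
    [0,0,0,0],
    [0,0,0,0],
    [0,0,0,0],
    [0,0,0,0],
    [0,0,0,0]
  ]
}}

```text
time: 4.27
position: [0.4735, -0.1685, 0.2334]
eef_rot: [2.042, 2.386, 0.0]
force: [-0.1, 0.0, 6.0]
grip_width: 0.0233
finger_force: 67.9
```

```bash
python3 -c "
from h import *
tool()"
```

```text
t 4.27 p [ 0.4735 -0.1685  0.2334] z [ 0.001 -0.001 -1.   ] yang 8.89 q6 0.928 F [-0.1  0.   6. ] M [-0.16 -0.13  0.1 ] w 0.0233 ff 67.9
```

>>> {"fn": "step_arm", "kwargs": {
  "commands": [
    [0,0,0,1],
    [0,0,0,1],
    [0,0,-0.006,1],
    [0,0,-0.006,1],
    [0,0,-0.006,1]
  ]
}}

```text
time: 4.68
position: [0.474, -0.1685, 0.2333]
eef_rot: [2.573, 1.8, 0.002]
force: [4.9, -0.5, -6.0]
grip_width: 0.0236
finger_force: 66.6
```

>>> {"fn": "step_arm", "kwargs": {
  "commands": [
    [0,0,-0.006,1],
    [0,0,-0.006,1],
    [0,0,-0.006,1],
    [0,0,-0.006,1],
    [0,0,-0.006,1]
  ]
}}

```text
time: 5.1
position: [0.4729, -0.1683, 0.2335]
eef_rot: [-2.94, -1.108, 0.002]
force: [1.9, -3.1, -10.4]
grip_width: 0.0232
finger_force: 66.1
```

```bash
python3 -c "
from h import *
tool()"
```

```text
t 5.1 p [ 0.4729 -0.1683  0.2335] z [-0.001 -0.    -1.   ] yang -48.68 q6 1.933 F [  1.9  -3.1 -10.4] M [-1.09 -0.92  0.26] w 0.0232 ff 66.1
```

>>> {"fn": "step_arm", "kwargs": {
  "commands": [
    [0,0,-0.007,1],
    [0,0,-0.007,1],
    [0,0,-0.007,1],
    [0,0,-0.007,1],
    [0,0,-0.007,1]
  ]
}}

```text
time: 5.52
position: [0.4731, -0.1688, 0.2342]
eef_rot: [3.121, 0.346, -0.001]
force: [3.3, -5.2, -15.0]
grip_width: 0.0237
finger_force: 65.7
```

>>> {"fn": "step_arm", "kwargs": {
  "commands": [
    [0,0,-0.007,1],
    [0,0,0,1],
    [0,0,0,0],
    [0,0,0,-1],
    [0,0,0,-1]
  ]
}}

```text
time: 5.93
position: [0.4727, -0.168, 0.2347]
eef_rot: [-3.119, -0.363, 0.002]
force: [1.9, -0.1, -8.3]
grip_width: 0.0237
finger_force: 67.3
```

>>> {"fn": "step_arm", "kwargs": {
  "commands": [
    [0,0,-0.006,-1],
    [0,0,-0.006,-1],
    [0,0,-0.006,-1],
    [0,0,-0.006,-1],
    [0,0,-0.006,-1]
  ]
}}

```text
time: 6.35
position: [0.4733, -0.1675, 0.2353]
eef_rot: [-2.931, -1.125, -0.001]
force: [5.6, 0.6, -15.9]
grip_width: 0.0235
finger_force: 66.5
```

>>> {"fn": "step_arm", "kwargs": {
  "commands": [
    [0,0,-0.006,-1],
    [0,0,-0.006,-1],
    [0,0,-0.006,-1],
    [0,0,-0.006,-1],
    [0,0,-0.006,-1]
  ]
}}

```text
time: 6.77
position: [0.4732, -0.1675, 0.2361]
eef_rot: [-2.562, -1.815, -0.002]
force: [5.7, 1.5, -15.6]
grip_width: 0.0234
finger_force: 66.3
```

```bash
python3 -c "
from h import *
tool()"
```

```text
t 6.77 p [ 0.4732 -0.1675  0.2361] z [-0.     0.002 -1.   ] yang -19.36 q6 1.422 F [  5.7   1.5 -15.6] M [ 0.16 -2.14 -0.29] w 0.0234 ff 66.3
```

>>> {"fn": "step_arm", "kwargs": {
  "commands": [
    [0,0,-0.006,-1],
    [0,0,-0.006,-1],
    [0,0,-0.007,-1],
    [0,0,-0.007,-1],
    [0,0,-0.007,-1]
  ]
}}

```text
time: 7.18
position: [0.4732, -0.1673, 0.237]
eef_rot: [-2.033, -2.393, -0.003]
force: [5.9, 1.4, -16.7]
grip_width: 0.0235
finger_force: 66.0
```

>>> {"fn": "step_arm", "kwargs": {
  "commands": [
    [0,0,-0.007,-1],
    [0,0,-0.007,-1],
    [0,0,-0.007,-1],
    [0,0,-0.007,-1],
    [0,0,-0.007,-1]
  ]
}}

```text
time: 7.6
position: [0.473, -0.1673, 0.2379]
eef_rot: [-1.378, -2.821, -0.004]
force: [5.6, 0.8, -17.7]
grip_width: 0.0234
finger_force: 66.0
```

>>> {"fn": "step_arm", "kwargs": {
  "commands": [
    [0,0,-0.007,-1],
    [0,0,-0.007,-1],
    [0,0,-0.007,-1],
    [0,0,-0.007,-1],
    [0,0,-0.007,-1]
  ]
}}

```text
time: 8.02
position: [0.4729, -0.1675, 0.239]
eef_rot: [-0.637, -3.075, -0.003]
force: [4.4, 0.3, -17.1]
grip_width: 0.0233
finger_force: 66.5
```

>>> {"fn": "step_arm", "kwargs": {
  "commands": [
    [0,0,-0.007,-1],
    [0,0,-0.007,-1],
    [0,0,-0.007,-1],
    [0,0,-0.007,-1],
    [0,0,-0.007,-1]
  ]
}}

```text
time: 8.43
position: [0.4731, -0.1679, 0.2402]
eef_rot: [0.143, -3.138, -0.002]
force: [5.8, -1.3, -16.3]
grip_width: 0.0232
finger_force: 67.1
```

```bash
python3 -c "
from h import *
tool()
s=snap('side');S=pts(s)[265:420,270:400].reshape(-1,3);k=(abs(S[:,0]-.4735)<.045)&(abs(S[:,1]+.1685)<.055)
z=S[k][:,2];print('block top',np.median(z[(z>.095)&(z<.112)]))"
```

```text
t 8.43 p [ 0.4731 -0.1679  0.2402] z [-0.001  0.001 -1.   ] yang 95.22 q6 -0.578 F [  5.8  -1.3 -16.3] M [-0.54 -1.77 -0.2 ] w 0.0232 ff 67.1
block top 0.10402037953592047
```

>>> {"fn": "step_arm", "kwargs": {
  "commands": [
    [0,0,0,-1],
    [0,0,-0.007,-1],
    [0,0,-0.007,-1],
    [0,0,-0.007,-1],
    [0,0,-0.007,-1]
  ]
}}

```text
time: 8.9
position: [0.4735, -0.1684, 0.242]
eef_rot: [-0.913, 3.005, -0.001]
force: [3.3, -2.3, -6.5]
grip_width: 0.0233
finger_force: 68.3
```

>>> {"fn": "step_arm", "kwargs": {
  "commands": [
    [0,0,-0.007,-1],
    [0,0,-0.007,-1],
    [0,0,-0.007,-1],
    [0,0,-0.007,-1],
    [0,0,-0.007,-1]
  ]
}}

```text
time: 9.32
position: [0.4734, -0.1681, 0.2432]
eef_rot: [-1.628, 2.686, 0.0]
force: [3.8, -0.6, -5.9]
grip_width: 0.0234
finger_force: 68.4
```

>>> {"fn": "step_arm", "kwargs": {
  "commands": [
    [0,0,-0.007,-1],
    [0,0,-0.007,-1],
    [0,0,-0.007,-1],
    [0,0,-0.007,-1],
    [0,0,0,-1]
  ]
}}

```text
time: 9.73
position: [0.4736, -0.1677, 0.2439]
eef_rot: [-2.242, 2.198, 0.0]
force: [3.6, 0.8, -6.4]
grip_width: 0.023
finger_force: 68.5
```

>>> {"fn": "step_arm", "kwargs": {
  "commands": [
    [0,0,0,0],
    [0,0,0,1],
    [0,0,0,1],
    [0,0,-0.007,1],
    [0,0,-0.007,1]
  ]
}}

```text
time: 10.15
position: [0.4726, -0.1687, 0.2442]
eef_rot: [1.742, -2.612, 0.0]
force: [0.8, -3.7, -9.4]
grip_width: 0.023
finger_force: 67.9
```

>>> {"fn": "step_arm", "kwargs": {
  "commands": [
    [0,0,-0.007,1],
    [0,0,-0.007,1],
    [0,0,-0.007,1],
    [0,0,-0.007,1],
    [0,0,-0.007,1]
  ]
}}

```text
time: 10.57
position: [0.4725, -0.1687, 0.2451]
eef_rot: [1.041, -2.962, 0.001]
force: [1.9, -3.6, -10.2]
grip_width: 0.023
finger_force: 67.8
```

>>> {"fn": "step_arm", "kwargs": {
  "commands": [
    [0,0,-0.007,1],
    [0,0,-0.007,1],
    [0,0,-0.007,1],
    [0,0,-0.007,1],
    [0,0,-0.007,1]
  ]
}}

```text
time: 10.98
position: [0.4724, -0.1687, 0.2461]
eef_rot: [0.276, -3.127, 0.002]
force: [0.7, -3.8, -10.1]
grip_width: 0.023
finger_force: 67.9
```

```bash
python3 -c "
from h import *
tool()"
```

```text
t 10.98 p [ 0.4724 -0.1687  0.2461] z [-0.002 -0.001 -1.   ] yang 100.08 q6 -0.664 F [  0.7  -3.8 -10.1] M [-1.39 -0.35  0.2 ] w 0.023 ff 67.9
```

>>> {"fn": "step_arm", "kwargs": {
  "commands": [
    [0,0,-0.008,1],
    [0,0,-0.009,1],
    [0,0,-0.009,1],
    [0,0,-0.009,1],
    [0,0,-0.009,1]
  ]
}}

```text
time: 11.4
position: [0.4722, -0.1686, 0.2473]
eef_rot: [-0.506, -3.098, 0.002]
force: [0.4, -3.6, -8.6]
grip_width: 0.0231
finger_force: 67.9
```

>>> {"fn": "step_arm", "kwargs": {
  "commands": [
    [0,0,-0.009,1],
    [0,0,-0.009,1],
    [0,0,-0.009,1],
    [0,0,-0.009,1],
    [0,0,-0.009,1]
  ]
}}

```text
time: 11.82
position: [0.4728, -0.1685, 0.2492]
eef_rot: [-1.258, -2.878, 0.001]
force: [2.0, 0.4, 1.0]
grip_width: 0.0232
finger_force: 69.1
```

>>> {"fn": "step_arm", "kwargs": {
  "commands": [
    [0,0,-0.009,1],
    [0,0,-0.009,1],
    [0,0,-0.009,1],
    [0,0,-0.009,1],
    [0,0,-0.009,1]
  ]
}}

```text
time: 12.23
position: [0.4732, -0.1685, 0.2512]
eef_rot: [1.93, 2.477, -0.001]
force: [1.0, -1.1, -0.1]
grip_width: 0.0232
finger_force: 68.9
```

>>> {"fn": "step_arm", "kwargs": {
  "commands": [
    [0,0,-0.009,1],
    [0,0,-0.009,1],
    [0,0,-0.009,1],
    [0,0,-0.009,1],
    [0,0,-0.009,1]
  ]
}}

```text
time: 12.65
position: [0.4725, -0.168, 0.252]
eef_rot: [-2.483, -1.923, 0.002]
force: [0.7, 0.0, -1.6]
grip_width: 0.0232
finger_force: 68.8
```

```bash
python3 -c "
from h import *
tool()"
```

```text
t 12.65 p [ 0.4725 -0.168   0.252 ] z [-0.001  0.    -1.   ] yang -14.5 q6 1.336 F [ 0.7  0.  -1.6] M [ 0.01 -0.04  0.02] w 0.0232 ff 68.8
```

The steel is free. I'll lift it straight out.

>>> {"fn": "step_arm", "kwargs": {
  "commands": [
    [0,0,-0.1,0],
    [0,0,-0.2,0],
    [0,0,-0.2,0],
    [0,0,-0.2,0],
    [0,0,-0.2,0]
  ]
}}

```text
time: 13.07
position: [0.4731, -0.1682, 0.28]
eef_rot: [2.475, 1.934, 0.0]
force: [0.2, -0.4, -1.3]
grip_width: 0.0228
finger_force: 68.8
```

>>> {"fn": "step_arm", "kwargs": {
  "commands": [
    [0,0,-0.3,0],
    [0,0,-0.3,0],
    [0,0,-0.3,0],
    [0,0,-0.3,0],
    [0,0,-0.3,0]
  ]
}}

```text
time: 13.48
position: [0.4731, -0.1682, 0.3252]
eef_rot: [2.476, 1.933, 0.0]
force: [0.3, -0.4, -2.6]
grip_width: 0.0236
finger_force: 68.8
```

>>> {"fn": "step_arm", "kwargs": {
  "commands": [
    [0,0,-0.4,0],
    [0,0,-0.4,0],
    [0,0,-0.4,0],
    [0,0,-0.4,0],
    [0,0,-0.2,0]
  ]
}}

```text
time: 13.9
position: [0.4734, -0.1683, 0.3799]
eef_rot: [2.475, 1.932, 0.001]
force: [-0.9, -0.2, -2.3]
grip_width: 0.0232
finger_force: 68.9
```

```bash
python3 -c "
from h import *
s=snap('side','s2')
to([.5585,.145,.372])
S=pts(s)[265:420,270:400].reshape(-1,3);k=(abs(S[:,0]-.4735)<.045)&(abs(S[:,1]+.1685)<.055)
z=S[k][:,2];print('block top',np.median(z[(z>.095)&(z<.112)]))
cv2.imwrite('pics/s2c.png',cv2.resize(s['image'][180:420,220:420],(500,600)))"
```

```text
t 13.95 p [ 0.4736 -0.1685  0.3804] z [ 0.002 -0.001 -1.   ] yang -14.03 q6 1.328 F [ 0.2  0.1 -1.4] M [-0.06 -0.03  0.03] w 0.0237 ff 68.9
tool-axis units [10.82  0.21  0.27]
block top 0.10396573527142594
```

View pics/s2c.png

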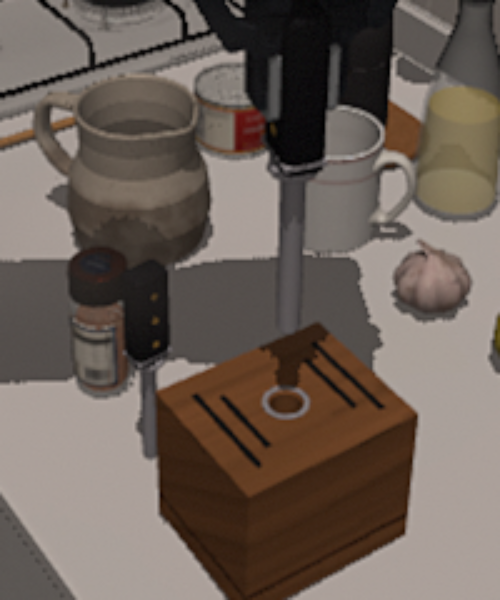

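The steel hangs clear of the block: the tip is at about crop px (288,330) and the open collar at (287,402). The block is still standing on the worktop. Now I'll move over to the jug.

>>> {"fn": "step_arm", "kwargs": {
  "commands": [
    [0.3,0,0,0],
    [0.6,0,0,0],
    [0.9,0.05,0,0],
    [0.9,0.05,0,0],
    [0.9,0.05,0,0]
  ]
}}

```text
time: 14.37
position: [0.5035, -0.0628, 0.3773]
eef_rot: [-2.476, -1.932, 0.001]
force: [0.2, -0.0, -1.9]
grip_width: 0.0234
finger_force: 68.8
```

>>> {"fn": "step_arm", "kwargs": {
  "commands": [
    [0.9,0,0,0],
    [0.9,0,0,0],
    [0.9,0,0,0],
    [0.9,0,0,0],
    [0.9,0,0,0]
  ]
}}

```text
time: 14.78
position: [0.5361, 0.0685, 0.3772]
eef_rot: [-2.475, -1.933, 0.002]
force: [0.4, -0.5, -2.2]
grip_width: 0.0232
finger_force: 68.8
```

>>> {"fn": "step_arm", "kwargs": {
  "commands": [
    [0.9,0,0,0],
    [0.9,0,0,0],
    [0.6,0,0,0],
    [0.32,0,0,0],
    [0,0,0,0]
  ]
}}

```text
time: 15.2
position: [0.5559, 0.1476, 0.3771]
eef_rot: [-2.473, -1.936, 0.002]
force: [-0.6, 0.2, -2.4]
grip_width: 0.0228
finger_force: 68.8
```

>>> {"fn": "step_arm", "kwargs": {
  "commands": [
    [0,0,0,0],
    [0,0,0,0],
    [0,0,0,0],
    [0,0,0,0],
    [0,0,0,0]
  ]
}}

```text
time: 15.62
position: [0.5562, 0.1449, 0.3782]
eef_rot: [2.477, 1.932, 0.0]
force: [0.0, -0.7, -2.4]
grip_width: 0.0231
finger_force: 68.8
```

```bash
python3 -c "
from h import *
to([.5585,.145,.236])
s=snap('side');t=snap('top')
cv2.imwrite('pics/j1.png',np.hstack([cv2.resize(s['image'][120:300,220:340],(400,600)),cv2.resize(t['image'][200:320,200:280],(400,600))]))"
```

```text
t 15.62 p [0.5562 0.1449 0.3782] z [ 0. -0. -1.] yang -14.1 q6 1.945 F [ 0.  -0.7 -2.4] M [ 0.04  0.03 -0.02] w 0.0231 ff 68.8
tool-axis units [0.02 0.07 4.74]
```

View pics/j1.png

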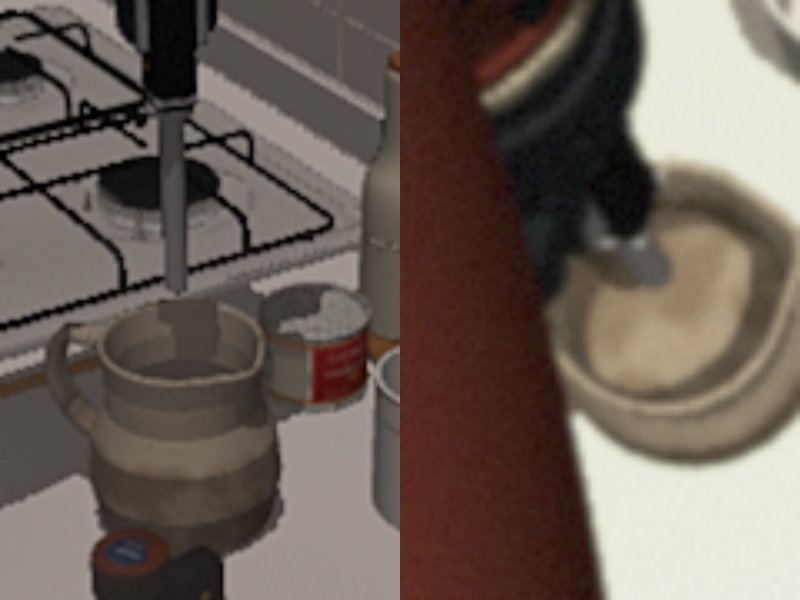

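The tip is over the jug's opening: side crop px (178,290) above the mouth at (180,340), and top crop px (655,280) over the floor. I'll lower it.

>>> {"fn": "step_arm", "kwargs": {
  "commands": [
    [0,0.07,0.2,0],
    [0,0,0.4,0],
    [0,0,0.4,0],
    [0,0,0.4,0],
    [0,0,0.4,0]
  ]
}}

```text
time: 16.13
position: [0.5582, 0.145, 0.3231]
eef_rot: [-2.476, -1.933, 0.0]
force: [-0.2, 0.5, -2.7]
grip_width: 0.0233
finger_force: 68.9
```

>>> {"fn": "step_arm", "kwargs": {
  "commands": [
    [0,0,0.4,0],
    [0,0,0.4,0],
    [0,0,0.4,0],
    [0,0,0.4,0],
    [0,0,0.4,0]
  ]
}}

```text
time: 16.55
position: [0.5582, 0.145, 0.263]
eef_rot: [-2.476, -1.933, 0.0]
force: [-0.2, 0.1, -2.4]
grip_width: 0.0231
finger_force: 68.9
```

>>> {"fn": "step_arm", "kwargs": {
  "commands": [
    [0,0,0.3,0],
    [0,0,0.2,0],
    [0,0,0.1,0],
    [0,0,0,0],
    [0,0,0,0]
  ]
}}

```text
time: 16.97
position: [0.5584, 0.1451, 0.2464]
eef_rot: [2.476, 1.933, 0.001]
force: [1.8, -0.2, -1.6]
grip_width: 0.0233
finger_force: 68.9
```

```bash
python3 -c "
from h import *
to([.5585,.145,.233])"
```

```text
t 16.97 p [0.5584 0.1451 0.2464] z [ 0.  0. -1.] yang -14.04 q6 1.943 F [ 1.8 -0.2 -1.6] M [ 0.05  0.04 -0.04] w 0.0233 ff 68.9
tool-axis units [-0.    0.    0.45]
```

>>> {"fn": "step_arm", "kwargs": {
  "commands": [
    [0,0,0.1,0],
    [0,0,0.1,0],
    [0,0,0.1,0],
    [0,0,0.05,0],
    [0,0,0.05,0]
  ]
}}

```text
time: 17.38
position: [0.5581, 0.1451, 0.2338]
eef_rot: [-2.476, -1.933, 0.0]
force: [-1.1, 0.3, -2.0]
grip_width: 0.0231
finger_force: 68.9
```

>>> {"fn": "step_arm", "kwargs": {
  "commands": [
    [0,0,0.03,0],
    [0,0,0,0],
    [0,0,0,0],
    [0,0,0,0],
    [0,0,0,0]
  ]
}}

```text
time: 17.8
position: [0.5583, 0.1451, 0.2333]
eef_rot: [2.476, 1.933, 0.0]
force: [-0.2, -0.0, -2.1]
grip_width: 0.0232
finger_force: 68.9
```

```bash
python3 -c "
from h import *
tool()"
```

```text
t 17.8 p [0.5583 0.1451 0.2333] z [ 0.  0. -1.] yang -14.04 q6 1.943 F [-0.2 -0.  -2.1] M [ 0.05 -0.03  0.05] w 0.0232 ff 68.9
```

>>> {"fn": "step_arm", "kwargs": {
  "commands": [
    [0,0,0.03,0],
    [0,0,0.03,0],
    [0,0,0.03,0],
    [0,0,0,0],
    [0,0,0,0]
  ]
}}

```text
time: 18.22
position: [0.5581, 0.1451, 0.2303]
eef_rot: [-2.476, -1.933, 0.0]
force: [1.0, 0.2, -2.8]
grip_width: 0.0231
finger_force: 68.9
```

>>> {"fn": "step_arm", "kwargs": {
  "commands": [
    [0,0,0,0],
    [0,0,0,0],
    [0,0,0,0],
    [0,0,0,0],
    [0,0,0,0]
  ],
  "claw": -1,
  "squeeze": 20
}}

```text
time: 18.63
position: [0.5583, 0.1452, 0.2306]
eef_rot: [2.476, 1.933, 0.0]
force: [-0.7, -1.2, -0.3]
grip_width: 0.0815
finger_force: 0.0
```

>>> {"fn": "step_arm", "kwargs": {
  "commands": [
    [0,0,-0.2,0],
    [0,0,-0.4,0],
    [0,0,-0.4,0],
    [0,0,-0.4,0],
    [0,0,-0.4,0]
  ]
}}

```text
time: 19.05
position: [0.5582, 0.1451, 0.2856]
eef_rot: [2.476, 1.933, 0.0]
force: [0.2, -0.2, 0.4]
grip_width: 0.0857
finger_force: 0.0
```

>>> {"fn": "step_arm", "kwargs": {
  "commands": [
    [0,0,-0.5,0],
    [0,0,-0.5,0],
    [0,0,-0.5,0],
    [0,0,-0.5,0],
    [0,0,-0.5,0]
  ]
}}

```text
time: 19.47
position: [0.5581, 0.1451, 0.3608]
eef_rot: [2.476, 1.933, 0.001]
force: [0.9, -0.7, -0.7]
grip_width: 0.0854
finger_force: 0.0
```

```bash
python3 -c "
from h import *
tool();s=snap('side')
cv2.imwrite('pics/j2.png',cv2.resize(s['image'][120:345,180:480],(800,600)))"
```

```text
t 19.47 p [0.5581 0.1451 0.3608] z [ 0.  0. -1.] yang -14.04 q6 1.943 F [ 0.9 -0.7 -0.7] M [0.   0.01 0.  ] w 0.0854 ff 0.0
```

View pics/j2.png

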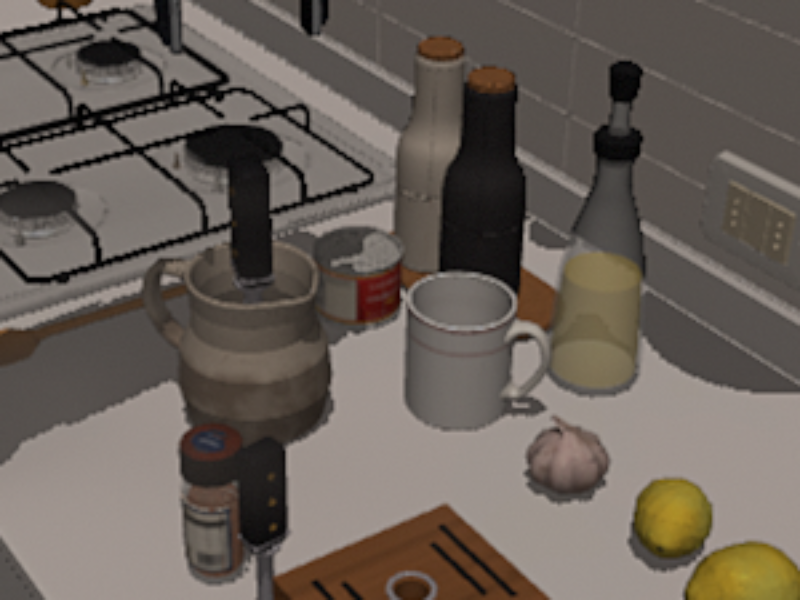

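The steel stands in the jug (handle at px (250,215)), the jug is upright, and the bystanders are untouched. I'll let it settle and check again.

>>> {"fn": "step_arm", "kwargs": {
  "commands": [
    [0,0,-0.3,0],
    [0,0,-0.3,0],
    [0,0,0,0],
    [0,0,0,0],
    [0,0,0,0]
  ]
}}

```text
time: 19.93
position: [0.5581, 0.1451, 0.3769]
eef_rot: [-2.476, -1.933, 0.001]
force: [0.1, 0.8, 0.0]
grip_width: 0.0852
finger_force: 0.0
```

>>> {"fn": "step_arm", "kwargs": {
  "commands": [
    [0,0,0,0],
    [0,0,0,0],
    [0,0,0,0],
    [0,0,0,0],
    [0,0,0,0]
  ]
}}

```text
time: 20.35
position: [0.5582, 0.1451, 0.3773]
eef_rot: [-2.476, -1.933, 0.0]
force: [-0.1, -0.0, -0.1]
grip_width: 0.0853
finger_force: 0.0
```

>>> {"fn": "step_arm", "kwargs": {
  "commands": [
    [0,0,0,0],
    [0,0,0,0],
    [0,0,0,0],
    [0,0,0,0],
    [0,0,0,0]
  ]
}}

```text
time: 20.77
position: [0.5582, 0.1451, 0.3775]
eef_rot: [2.476, 1.933, 0.0]
force: [0.4, 1.2, 0.1]
grip_width: 0.0855
finger_force: 0.0
```

```bash
python3 -c "
from h import *
tool();a=load('side')['image'][120:345,180:480];s=snap('side')['image'][120:345,180:480]
cv2.imwrite('pics/j3.png',cv2.resize(s,(640,480)))"
```

```text
t 20.77 p [0.5582 0.1451 0.3775] z [ 0. -0. -1.] yang -14.04 q6 1.943 F [0.4 1.2 0.1] M [ 0.01 -0.04  0.03] w 0.0855 ff 0.0
```

View pics/j3.png

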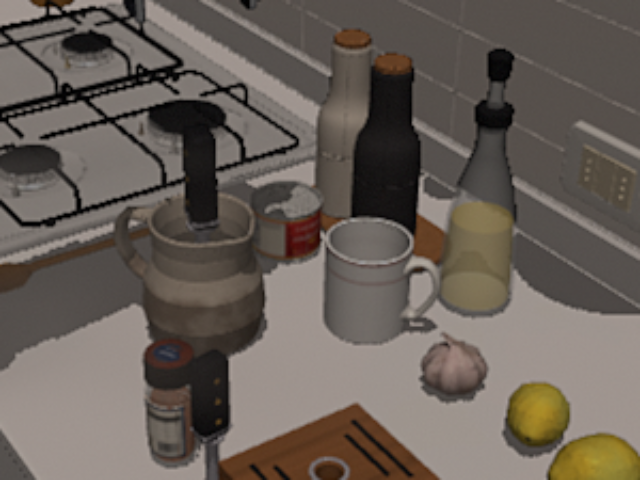

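The steel hasn't moved between the two pictures (handle at px (200,172)), and the gripper is clear. I'm handing in.

```bash
python3 -c "
from h import *
print(order.hand_in())"
```

```text
the job is handed in; nothing more can be done
None
```

The honing steel was twisted free without lifting the block and now stands tip down in the jug, with the jug and other things left in place; I've handed the job in at about 21 s, but no verdict was shown.

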